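Turn the jar of preserved lemons over onto its lid and back

TASK

The square jar of preserved lemons needs its daily turn. Stand it upside down on its lid in the middle of the saucer, let go and leave it there for two seconds so that the brine can run through, then set it back upright in the middle of its coaster. It is glass: set it down each time, never let it drop or topple over, and leave everything else where it is.

Things in the scene. Friction and masses are not known exactly. Their poses are not given: they have to be found in the camera images.
- jar: the jar of lemons: square glass body 58 x 58 mm, from the foot to 80 mm up, short neck, round steel lid 54 mm across from 88 to 104 mm (total height 104 mm). Closed. 0.33 to 0.55 kg, balanced about half way up. Origin at the centre of its foot, z from foot to lid, x and y square to the flat sides. It starts upright on the coaster. A 60 N grip across two flat sides carries it without slipping
- jar_lid (a point): centre of the top face of the jar's lid, 104 mm from the foot. The jar also lies steadily on any flat side, without rolling, its axis then 29 mm above the worktop; it may be laid so on the free worktop between coaster and saucer and taken again another way
- saucer_in (a point): centre of the flat inner floor of the white round saucer, 5 mm above the worktop; flat for 55 mm around this point, then a sloping rim up to 12 mm high at 78 mm. It stays put. It stands on one side of the robot (left or right), the coaster on the other
- coaster_top (a point): centre of the top of the square bamboo coaster, 100 x 100 x 8 mm, 8 mm above the worktop; z is up. It stays put
- salt_mill: bystander: salt mill, waisted glass body with black head, 160 mm tall, 55 mm across; origin at the centre of its foot
- pepper_mill: bystander: pepper mill, same make as the salt mill, 160 mm tall, 55 mm across; origin at the centre of its foot
- oil_bottle: bystander: square green glass oil bottle with black pourer, 50 mm wide, 190 mm tall; origin at the centre of its foot
- round_jar: bystander: round glass jar with steel lid, 75 mm across, 85 mm tall (not the jar to turn); origin at the centre of its foot
- half_lemon: bystander: half a lemon lying cut face down, 58 mm across, 37 mm high; origin at the centre of its foot
- ramekin: bystander: small white bowl, 84 mm across, 45 mm high; origin at the centre of its foot
- mug: bystander: blue mug, 82 mm across without its handle (at +y), 95 mm tall; origin at the centre of its foot
- spoon: bystander: wooden spoon lying along its x axis, 240 mm long, under 25 mm high; origin under its middle

How it is judged:
By the outcome, as a careful person would: the job done as asked, in the order asked, and still so for the second after the job is handed in, with the robot touching nothing.
It also fails if it takes over 72 s, if anything falls off the work surface, if the arm or the gripper's body presses on something with over 40 N, if the wrist force passes 120 N, or if a joint passes its speed limit or range.

ROBOT

A 6-joint arm with a two-finger parallel gripper is mounted at the origin on the work surface. World frame = base frame: x ahead of the robot, y to its left, z up, the work surface at z = 0. Lengths are in mm, angles in rad, forces in N, time in s.
With the tool pointing down it reaches from about 350 to 975 mm from the base axis. Payload 7.1 kg.
Tool frame: the origin (TCP) lies midway between the tips of the shut fingers; the grasp point (between the pads) lies 19 mm behind it; z points along the fingers, y is the line along which they close (so a half turn about z gives the same grasp; the last joint's range is limited). The gripper opens to 88 mm and grips with 3 to 60 N. Pads are 20 mm wide; open, the fingers measure 115 mm over their backs; the gripper's body (75 mm by 178 mm) begins 61 mm behind the grasp point.
Start: joints at [1.202, 0.423, 1.63, -0, 1.089, -0.019], TCP at [214.161, 587.145, 182.875] pointing down, gripper open.
Joint ranges: [-3, 3], [-0.9, 2.11], [0.09, 2.58], [-1.31, 4.45], [0.11, 2.69], [-2.54, 2.54]. Speed limits (rad/s): [2.39, 2.39, 3.01, 3.14, 3.14, 3.14].

INTERFACE

Orientations are given as a rotation vector (axis times angle).
In Python, from workcell import ctrl gives the robot as it stands.
- The arm moves only by the shell command python3 -m pendant 'ROWS'. ROWS is a JSON object of lists of equal length, an entry for each row: "grip": the opening, from -1 (shut) to 1 (fully open); "linear": the shift along the tool's x, y, z in mm, a list of three; "angular": the turn, a rotation vector about the tool's x, y, z in rad, a list of three. In form: {"grip": [grip, ...], "linear": [[tx, ty, tz], ...], "angular": [[ax, ay, az], ...]}. A call has 1 to 12 rows; each row shifts and turns the commanded pose from where the row before left it, along the tool's axes as they then stand; what a row does not reach is not made up. A row lasts 1/12 s, in which the tool goes at most 41.7 mm and 7.16 degrees, less where a joint would pass 70% of its speed; a pose out of reach is approached as far as the arm can. A call with a gripper value outside its range is refused whole. The fingers move at their own pace and stop on an object; the grip force is fixed at half the most. Time passes only in rows, so rows that do not move let the fingers close. It gives the time, the measured TCP pose, the force, the opening and the grip force at its end, in the units of the state.
- ctrl.get_obs(): the state, without advancing time (a new reading comes with each control period).
- ctrl.get_image(name): name is "scene" or "top"; returns the picture (480x640x3 uint8, red, green, blue); there is no depth.
- ctrl.camera_params(name): a dict with "vfov" (degrees; the focal length in pixels is half the picture's height over the tangent of half this angle, whatever the lens; pixels are square), "cx", "cy" (the principal point, pixels), "R" (3x3) and "t" (3): a world point X has camera coordinates R X + t. Camera axes: x right, y down, z forward; pixel columns grow to the right and rows downward; lengths in mm; the calibration is good to about 2 mm. A picture is of the moment at which its call begins. camera_params takes no time and is no camera call.
- ctrl.close_job(): hands the job in; it is judged then, once.
The state is a dict: "t": time; "qpos": joint angles; "qvel": joint speeds; "joint_torque": joint torques, N m; "ee_pos": TCP position; "orientation": TCP orientation; "ft_force": force on the tool from outside, world axes, zero at the start; "moment": the same for the moment, N m; "width": finger opening in mm; "grasp_force": force on a finger pad.
Only numpy, scipy, OpenCV 4.12 (cv2) and the standard library are available. Lean on these libraries where they do the work, as an engineer would, in place of code of your own. Each camera call takes 0.05 s, during which the arm holds its last target. There are 200 camera calls.

## Working session

There is one attempt and no reset: what is moved stays moved. The work goes in short steps, Python scripts to look and compute and a shell command to move; the robot and the scene stay as the last step left them, time stands still between calls to the robot, and variables do not carry over. Pictures are saved under pics/ and viewed, at most 13 in all, crops included, and the job is handed in when it is done.

```bash
ls; mkdir -p pics; python3 - <<'E'
from workcell import ctrl
import cv2
for n in("scene","top"):
    cv2.imwrite(f"pics/{n}0.png",ctrl.get_image(n)[:,:,::-1]);print(n,ctrl.camera_params(n))
print(ctrl.get_obs())
E
```

```text
pics
scene {'vfov': 52.785693307689705, 'cx': 322.0036285570604, 'cy': 237.39632906401712, 'R': array([[-0.71503373,  0.69900837,  0.01067989],
       [ 0.40090136,  0.42251194, -0.81287254],
       [-0.57271709, -0.57694971, -0.58234369]]), 't': array([ 436.46178433, -153.44930497, 1499.10415171])}
top {'vfov': 52.495590943192205, 'cx': 324.5512907987731, 'cy': 235.52436261166102, 'R': array([[ 0.02258518, -0.9997062 ,  0.00879899],
       [-0.98740409, -0.02368413, -0.15643603],
       [ 0.15659847, -0.00515502, -0.9876489 ]]), 't': array([ -18.89536419,  597.92218209, 1106.48116911])}
{'t': 0.1, 'qpos': array([ 1.20199056e+00,  4.23750332e-01,  1.63058230e+00,  1.81663599e-06,
        1.08864850e+00, -1.89855261e-02]), 'qvel': array([-8.42604552e-05,  5.00381419e-04, -2.13587868e-03,  1.00456496e-03,
       -1.36572640e-03, -5.16175930e-06]), 'joint_torque': array([ 3.92170859e-04, -5.45617318e+01, -2.74325305e+01,  6.44241041e-02,
        1.87839760e-02, -6.25319240e-05]), 'ee_pos': array([213.97168726, 586.63923951, 182.2005752 ]), 'orientation': array([-5.46653144e-01, -3.09339285e+00,  2.13947763e-03]), 'ft_force': array([ 0.77541857,  0.24631213, -0.43028477]), 'moment': array([-0.03328833, -0.0041837 , -0.02611224]), 'grasp_force': 0.0, 'width': 87.60591875644052}
```

View pics/scene0.png

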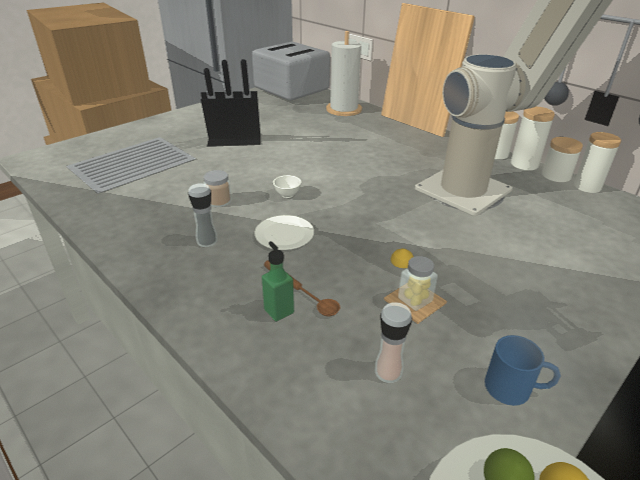

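View pics/top0.png

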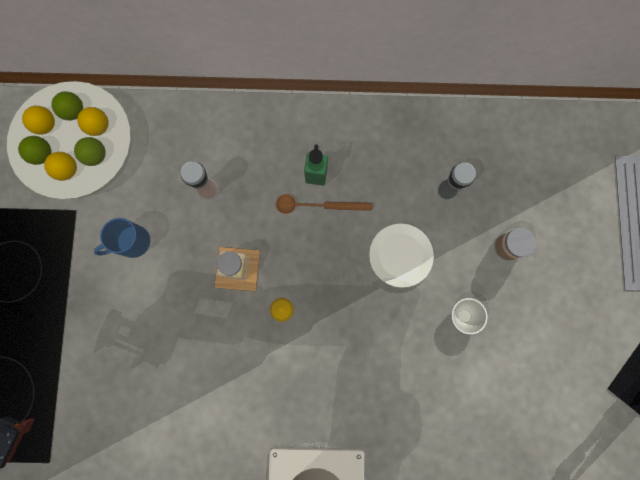

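Top view shows: jar lid at about (230,264) on the coaster at (237,269), saucer at (401,256), half lemon at (282,309), spoon along (280-372,205). In the scene view the jar lid is at (421,266) and the saucer at (284,233).

```bash
cat > h.py <<'E'
import numpy as np, cv2
from workcell import ctrl
def cam(n):
    p=ctrl.camera_params(n); f=240/np.tan(np.radians(p["vfov"]/2)); return f,p
def ray(n,u,v):
    f,p=cam(n); d=p["R"].T@np.array([(u-p["cx"])/f,(v-p["cy"])/f,1]); return -p["R"].T@p["t"],d
def onz(n,u,v,z):
    c,d=ray(n,u,v); return c+d*(z-c[2])/d[2]
def tri(a,b):
    c1,d1=ray("top",*a);c2,d2=ray("scene",*b)
    s=np.linalg.lstsq(np.c_[d1,-d2],c2-c1,rcond=None)[0]
    p,q=c1+s[0]*d1,c2+s[1]*d2; return (p+q)/2,np.linalg.norm(p-q)
def proj(n,X):
    f,p=cam(n); c=p["R"]@np.array(X,float)+p["t"]; return c[0]/c[2]*f+p["cx"],c[1]/c[2]*f+p["cy"]
E
python3 - <<'E'
from h import *
t=cv2.imread("pics/top0.png");s=cv2.imread("pics/scene0.png")
a=cv2.resize(t[235:303,195:295],None,fx=4,fy=4,interpolation=cv2.INTER_CUBIC)
b=cv2.resize(s[250:325,375:475],None,fx=4,fy=4,interpolation=cv2.INTER_CUBIC)
cv2.imwrite("pics/c1.png",np.vstack([a,b]))
def blobs(img,m,lo):
    m=cv2.morphologyEx(m.astype(np.uint8),cv2.MORPH_OPEN,np.ones((2,2)))
    for c in cv2.findContours(m,0,2)[0]:
        if cv2.contourArea(c)>lo: print(cv2.contourArea(c),cv2.minAreaRect(c),[round(x,1) for x in (cv2.fitEllipse(c)[0] if len(c)>4 else (0,0))])
for n,i in(("top",t),("scene",s)):
    hsv=cv2.cvtColor(i,cv2.COLOR_BGR2HSV);H,S,V=cv2.split(hsv)
    print(n,"orange");blobs(i,(H>8)&(H<26)&(S>90)&(V>80),60)
    print(n,"white");blobs(i,(S<40)&(V>195),100)
E
```

```text
top orange
429.5 ((282.5, 310.5), (23.0, 23.0), 90.0) [282.2, 310.3]
783.0 ((237.9016571044922, 269.5820007324219), (41.73698043823242, 41.012691497802734), 5.19442892074585) [236.3, 268.7]
621.0 ((325.0, 204.5), (19.0, 96.0), 90.0) [318.3, 204.0]
692.5 ((61.0, 167.0), (28.0, 32.0), 90.0) [61.0, 166.6]
661.5 ((93.0, 122.0), (28.0, 30.0), 90.0) [93.3, 121.9]
690.0 ((39.0, 120.5), (27.0, 32.0), 90.0) [38.9, 120.6]
top white
505.5 ((413.4324951171875, 276.93597412109375), (15.941177368164062, 52.35293960571289), 61.92750930786133) [411.1, 277.8]
scene orange
542.0 ((564.4999389648438, 471.0), (15.999998092651367, 46.99999237060547), 90.0) [567.0, 488.9]
353.0 ((428.5316162109375, 308.71209716796875), (16.193626403808594, 38.066009521484375), 61.55707550048828) [426.7, 310.0]
108.5 ((394.0, 297.0), (12.0, 16.0), 90.0) [397.1, 297.5]
364.0 ((314.0666198730469, 300.13494873046875), (54.252750396728516, 18.01784324645996), 27.69947624206543) [318.7, 297.9]
291.5 ((401.7637023925781, 258.619873046875), (19.117694854736328, 20.028060913085938), 24.443954467773438) [401.9, 258.6]
244.0 ((8.655
[... 758 characters left out ...]
1836), (134.61839294433594, 129.6858673095703), 77.57405853271484) [93.8, 73.7]
scene white
1120.5 ((285.0, 230.5), (29.0, 56.0), 90.0) [284.7, 229.9]
184.0 ((485.1856384277344, 203.14195251464844), (12.225142478942871, 29.274259567260742), 82.40535736083984) [483.4, 201.5]
217.0 ((290.5, 182.5), (13.0, 21.0), 90.0) [289.9, 182.9]
581.0 ((593.3500366210938, 169.45001220703125), (16.760072708129883, 46.80171585083008), 18.434947967529297) [594.3, 164.9]
571.0 ((526.8152465820312, 144.8280029296875), (16.81711196899414, 49.6612663269043), 16.389541625976562) [526.1, 145.0]
144.5 ((360.5379638671875, 47.85517501831055), (20.317819595336914, 23.253921508789062), 3.3664605617523193) [361.3, 47.2]
```

View pics/c1.png

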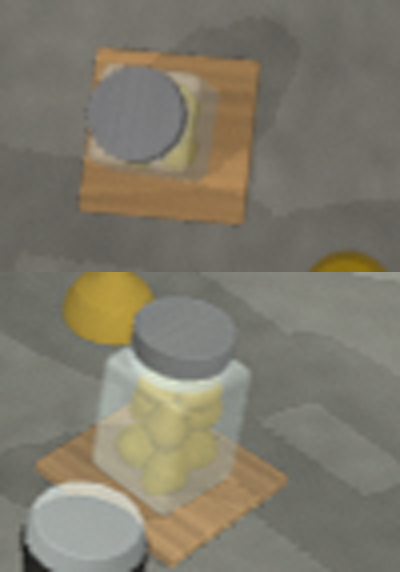

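Crop shows lid centre at top ≈(228.9,263.1), scene ≈(420.9,263.9); the coaster's corners are clear, and the jar foot corners in the scene are at about crop (93,460), (165,515), (235,475).

```bash
python3 - <<'E'
from h import *
np.set_printoptions(precision=1,suppress=True)
T=lambda x,y:((x+.5)/4-.5+195,(y+.5)/4-.5+235)
S=lambda x,y:((x+.5)/4-.5+375,(y-272+.5)/4-.5+250)
print("lid",tri(T(137,114),S(185,329)))
P=[tri(T(97,48),S(172,565)),tri(T(80,211),S(287,478)),tri(T(260,60),S(37,465))]
for p in P: print("cc",p[0],p[1])
C=np.array([onz("top",*T(*c),8) for c in((97,48),(260,60),(244,222),(80,211))]);print(C,C.mean(0))
for k in range(4):
    d=C[(k+1)%4]-C[k]; print("edge",np.linalg.norm(d),np.degrees(np.arctan2(d[1],d[0])))
F=np.array([onz("scene",*S(*c),8) for c in((93,460),(165,515),(235,475))])
for k in range(2):
    d=F[k+1]-F[k]; print("foot edge",np.linalg.norm(d),np.degrees(np.arctan2(d[1],d[0])))
print("foot ctr",(F[0]+F[2])/2)
ctr={}
for n,(u,v),R in(("top",(401,256),50),("scene",(284,233),45)):
    i=cv2.imread(f"pics/{n}0.png");hsv=cv2.cvtColor(i,cv2.COLOR_BGR2HSV)
    x0,y0=u-R,v-R; g=cv2.cvtColor(i,cv2.COLOR_BGR2LAB)[y0:y0+2*R,x0:x0+2*R,0]
    th={"top":150,"scene":165}[n]
    for th in (145,155,165,175):
        m=(g>th).astype(np.uint8); c=max(cv2.findContours(m,0,1)[0],key=cv2.contourArea); c=cv2.convexHull(c)
        e=cv2.fitEllipse(c);print(n,th,np.array(e[0])+[x0,y0],e[1],e[2])
        if n not in ctr: ctr[n]=np.array(e[0])+[x0,y0]
print("rim",tri(ctr["top"],ctr["scene"]),onz("top",*ctr["top"],12),onz("scene",*ctr["scene"],12))
for nm,u,v,z in(("lemon",282,309,20),("spoonbowl",286,204,10),("spoonend",372,206,10),("oil",316,168,60),("pep",205,185,10),("mug",125,245,10)): print(nm,onz("top",u,v,z))
E
```

```text
lid (array([521.7, 206.2, 107. ]), np.float64(0.6780596863246185))
cc [572.2 252.3   1.7] 2.039247363680158
cc [472.4 256.8   2.8] 1.5873534768234874
cc [566.3 153.    3.2] 0.41046049703808146
[[570.8 251.8   8. ]
 [565.8 152.3   8. ]
 [467.5 157.6   8. ]
 [471.8 256.4   8. ]] [519.  204.5   8. ]
edge 99.6577222187639 -92.88289459935488
edge 98.5004281236223 176.88920775738427
edge 98.89775005843754 87.50070885340418
edge 99.16247036483706 -2.668879272244762
foot edge 54.67964122333807 83.38940342830294
foot edge 54.29999556102851 171.68215153140912
foot ctr [520.9 206.4   8. ]
top 145 [406.2 258.1] (62.70473861694336, 80.22722625732422) 121.87862396240234
top 155 [401.2 255.2] (62.828182220458984, 65.16126251220703) 125.76555633544922
top 165 [401.3 255.2] (62.580379486083984, 64.6965560913086) 130.388671875
top 175 [401.2 255.1] (62.2741813659668, 64.52926635742188) 131.13058471679688
scene 145 [286.2 215.8] (63.413455963134766, 98.46907806396484) 78.98043823242188
scene 155 [284.4 209.4] (78.15821075439453, 89.8250503540039) 78.5475845336914
scene 165 [283.8 231.6] (35.227535247802734, 58.753875732421875) 88.00718688964844
scene 175 [283.9 231.8] (34.52080535888672, 58.47639846801758) 87.81293487548828
rim (array([ 548.9, -198.2,   48.7]), np.float64(0.16075781546189108)) [ 553.  -204.6   12. ] [ 512.8 -241.8   12. ]
lemon [424.   91.7  20. ]
spoonbowl [680.7  91.9  10. ]
spoonend [ 680.8 -120.8   10. ]
oil [759.4  19.3  60. ]
pep [723.9 294.5  10. ]
mug [569.1 479.3  10. ]
```

```bash
cat >> h.py <<'E'
from scipy.spatial.transform import Rotation as Ro
np.set_printoptions(precision=3,suppress=True)
def pose(az,phi):
    a=np.radians(az);f=np.radians(phi);y=np.array([np.cos(a),np.sin(a),0]);h=np.array([y[1],-y[0],0])
    z=-np.cos(f)*np.array([0,0,1])+np.sin(f)*h; return np.c_[np.cross(y,z),y,z]
def go(g,az,phi,N,p0=None,R0=None):
    "N equal rows taking the grasp point to g with closing axis az, tilt phi"
    o=ctrl.get_obs()
    if p0 is None: p0=o["ee_pos"]; R0=Ro.from_rotvec(o["orientation"]).as_matrix()
    R1=pose(az,phi); p1=np.array(g)+19*R1[:,2]
    w=Ro.from_matrix(R0.T@R1).as_rotvec()/N
    A=sum(Ro.from_rotvec(k*w).as_matrix() for k in range(N))
    v=np.linalg.solve(A,R0.T@(p1-p0)); print(f"N={N} v={v} w={w} |v|={np.linalg.norm(v):.1f} deg={np.degrees(np.linalg.norm(w)):.1f}"); return p1,R1
def st():
    o=ctrl.get_obs();R=Ro.from_rotvec(o["orientation"]).as_matrix();z=R[:,2]
    print("t",round(o["t"],2),"grasp",o["ee_pos"]-19*z,"y",R[:,1],"z",z,"q",o["qpos"],"F",o["ft_force"],"w",round(o["width"],1),round(o["grasp_force"],1))
E
python3 - <<'E'
from h import *
p,s=(401.2,255.1),(283.8,231.7)
print(tri(p,s),onz("top",*p,12),onz("scene",*s,12),onz("top",*p,8),onz("scene",*s,8))
a=go((510,206,240),82.5,0,18); go((521,206,150),82.5,40,12,*a)
E
```

```text
(array([ 561.459, -194.279,    5.569]), np.float64(1.779022486210774)) [ 560.067 -192.548   12.   ] [ 567.728 -187.974   12.   ] [ 560.552 -193.207    8.   ] [ 564.095 -192.417    8.   ]
N=18 v=[-21.15  -16.53   -2.144] w=[-0.    -0.    -0.012] |v|=26.9 deg=0.7
N=12 v=[0.422 0.12  7.525] w=[-0.    -0.058  0.   ] |v|=7.5 deg=3.3
```

```bash
python3 -m pendant '{"grip":[1,1,1,1,1,1,1,1,1,1,1,1],"linear":[[-21,-16.5,-2],[-21,-16.5,-2],[-21,-16.5,-2],[-21,-16.5,-2],[-21,-16.5,-2],[-21,-16.5,-2],[-21,-16.5,-2],[-21,-16.5,-2],[-21,-16.5,-2],[-21,-16.5,-2],[-21,-16.5,-2],[-21,-16.5,-2]],"angular":[[0,0,-0.012],[0,0,-0.012],[0,0,-0.012],[0,0,-0.012],[0,0,-0.012],[0,0,-0.012],[0,0,-0.012],[0,0,-0.012],[0,0,-0.012],[0,0,-0.012],[0,0,-0.012],[0,0,-0.012]]}'
python3 -c "
from h import *
st()"
python3 -m pendant '{"grip":[1,1,1,1,1,1,1],"linear":[[-21,-16.5,-2],[-21,-16.5,-2],[-21,-16.5,-2],[-21,-16.5,-2],[-21,-16.5,-2],[-21,-16.5,-2],[0,0,0]],"angular":[[0,0,-0.012],[0,0,-0.012],[0,0,-0.012],[0,0,-0.012],[0,0,-0.012],[0,0,-0.012],[0,0,0]]}'
python3 -c "
from h import *
st()
go((521,206,150),82.5,40,10)"
```

```text
t: 1.1
ee_pos: [400.9, 325.4, 206.8]
orientation: [-0.322, -3.125, 0.001]
ft_force: [0.3, -0.9, 0.5]
width: 88.1
grasp_force: 0.0
t 1.1 grasp [400.873 325.423 225.769] y [ 0.204  0.979 -0.   ] z [-0. -0. -1.] q [ 0.659  0.234  1.845  0.     1.062 -0.707] F [ 0.332 -0.851  0.455] w 88.1 0.0
t: 1.68
ee_pos: [509.9, 204.6, 219.1]
orientation: [0.213, 3.133, -0.001]
ft_force: [-0.3, 0.1, -0.6]
width: 87.7
grasp_force: 0.0
t 1.68 grasp [509.881 204.565 238.068] y [ 0.136  0.991 -0.   ] z [ 0.002 -0.001 -1.   ] q [ 0.361  0.27   1.766 -0.001  1.105 -1.074] F [-0.281  0.122 -0.603] w 87.7 0.0
N=10 v=[0.412 0.292 8.84 ] w=[-0.   -0.07 -0.  ] |v|=8.9 deg=4.0
```

```bash
python3 -m pendant '{"grip":[1,1,1,1,1,1,1,1,1,1,1],"linear":[[0.4,0.3,8.8],[0.4,0.3,8.8],[0.4,0.3,8.8],[0.4,0.3,8.8],[0.4,0.3,8.8],[0.4,0.3,8.8],[0.4,0.3,8.8],[0.4,0.3,8.8],[0.4,0.3,8.8],[0.4,0.3,8.8],[0,0,0]],"angular":[[0,-0.07,0],[0,-0.07,0],[0,-0.07,0],[0,-0.07,0],[0,-0.07,0],[0,-0.07,0],[0,-0.07,0],[0,-0.07,0],[0,-0.07,0],[0,-0.07,0],[0,0,0]]}'
python3 - <<'E'
from h import *
st()
D=[(624.5,182.2,.42375,1.63058),(516.3,206.8,.234,1.845),(549.4,219.1,.27,1.766)]
A=[];b=[]
for r,z,a,c in D:
    A+=[[1,0,np.sin(a),np.sin(a+c),np.cos(a+c)],[0,1,np.cos(a),np.cos(a+c),-np.sin(a+c)]];b+=[r,z]
print(np.linalg.lstsq(np.array(A)[:,:4],b,rcond=None))
E
```

```text
t: 2.6
ee_pos: [524.3, 202.8, 141.5]
orientation: [0.173, 2.511, -0.073]
ft_force: [-1.2, -0.4, 0.1]
width: 87.9
grasp_force: 0.0
t 2.6 grasp [513.296 204.563 156.914] y [ 0.141  0.99  -0.012] z [ 0.578 -0.092 -0.811] q [ 0.6    0.285  2.187 -1.17   0.453  0.194] F [-1.222 -0.387  0.122] w 87.9 0.0
(array([-51.802, -99.241, 564.844, 502.023]), array([7.219]), np.int32(4), array([2.553, 2.339, 0.101, 0.022]))
```

```bash
python3 - <<'E'
from h import *
a=go((510,190,240),82.5,0,8); b=go((505,110,250),-7.5,0,18,*a); c=go((509,115,124),-7.5,-55,12,*b)
E
```

```text
N=8 v=[ -1.995  -1.907 -10.009] w=[-0.002  0.078 -0.001] |v|=10.4 deg=4.5
N=18 v=[-3.582 -3.408 -0.556] w=[0.    0.    0.087] |v|=5.0 deg=5.0
N=12 v=[-2.7    0.276 10.014] w=[ 0.    0.08 -0.  ] |v|=10.4 deg=4.6
```

```bash
python3 -m pendant '{"grip":[1,1,1,1,1,1,1,1,1],"linear":[[-2,-2,-10],[-2,-2,-10],[-2,-2,-10],[-2,-2,-10],[-2,-2,-10],[-2,-2,-10],[-2,-2,-10],[-2,-2,-10],[0,0,0]],"angular":[[0,0.078,0],[0,0.078,0],[0,0.078,0],[0,0.078,0],[0,0.078,0],[0,0.078,0],[0,0.078,0],[0,0.078,0],[0,0,0]]}' | head -3
python3 -c "
from h import *
st()"
python3 -m pendant '{"grip":[1,1,1,1,1,1,1,1,1],"linear":[[-3.6,-3.4,-0.6],[-3.6,-3.4,-0.6],[-3.6,-3.4,-0.6],[-3.6,-3.4,-0.6],[-3.6,-3.4,-0.6],[-3.6,-3.4,-0.6],[-3.6,-3.4,-0.6],[-3.6,-3.4,-0.6],[-3.6,-3.4,-0.6]],"angular":[[0,0,0.087],[0,0,0.087],[0,0,0.087],[0,0,0.087],[0,0,0.087],[0,0,0.087],[0,0,0.087],[0,0,0.087],[0,0,0.087]]}' | head -3
python3 -m pendant '{"grip":[1,1,1,1,1,1,1,1,1,1],"linear":[[-3.6,-3.4,-0.6],[-3.6,-3.4,-0.6],[-3.6,-3.4,-0.6],[-3.6,-3.4,-0.6],[-3.6,-3.4,-0.6],[-3.6,-3.4,-0.6],[-3.6,-3.4,-0.6],[-3.6,-3.4,-0.6],[-3.6,-3.4,-0.6],[0,0,0]],"angular":[[0,0,0.087],[0,0,0.087],[0,0,0.087],[0,0,0.087],[0,0,0.087],[0,0,0.087],[0,0,0.087],[0,0,0.087],[0,0,0.087],[0,0,0]]}' | head -3
python3 -c "
from h import *
st()
go((509,115,124),-7.5,-55,12)"
```

```text
t: 3.35
ee_pos: [516.4, 190.0, 214.0]
orientation: [0.23, 3.028, -0.035]
t 3.35 grasp [514.488 190.55  232.939] y [ 0.152  0.988 -0.015] z [ 0.102 -0.031 -0.994] q [ 0.373  0.235  1.831 -0.079  0.993 -1.006] F [ 0.389  0.614 -0.074] w 87.7 0.0
t: 4.1
ee_pos: [524.3, 147.8, 218.1]
orientation: [1.372, 2.708, 0.02]
t: 4.93
ee_pos: [503.6, 108.9, 223.0]
orientation: [2.31, 1.989, 0.079]
t 4.93 grasp [501.733 109.595 241.903] y [ 0.984 -0.147  0.104] z [ 0.1   -0.036 -0.994] q [ 0.229  0.166  1.896 -0.07   0.991  0.414] F [-0.235  0.407 -1.159] w 88.0 0.0
N=12 v=[-2.2   -0.166  9.489] w=[0.009 0.082 0.003] |v|=9.7 deg=4.7
```

```bash
python3 -m pendant '{"grip":[1,1,1,1,1,1,1,1,1,1,1,1],"linear":[[-2.2,-0.2,9.5],[-2.2,-0.2,9.5],[-2.2,-0.2,9.5],[-2.2,-0.2,9.5],[-2.2,-0.2,9.5],[-2.2,-0.2,9.5],[-2.2,-0.2,9.5],[-2.2,-0.2,9.5],[-2.2,-0.2,9.5],[-2.2,-0.2,9.5],[-2.2,-0.2,9.5],[-2.2,-0.2,9.5]],"angular":[[0.009,0.082,0.003],[0.009,0.082,0.003],[0.009,0.082,0.003],[0.009,0.082,0.003],[0.009,0.082,0.003],[0.009,0.082,0.003],[0.009,0.082,0.003],[0.009,0.082,0.003],[0.009,0.082,0.003],[0.009,0.082,0.003],[0.009,0.082,0.003],[0.009,0.082,0.003]]}' | head -3
python3 -m pendant '{"grip":[1],"linear":[[0,0,0]],"angular":[[0,0,0]]}' >/dev/null
python3 - <<'E'
from h import *
st(); go((521,206,60),-7.5,-55,12)
o=ctrl.get_image("scene"); t=ctrl.get_image("top")
cv2.imwrite("pics/v2.png",np.hstack([o[180:420,280:640],t[130:370,150:440]])[:,:,::-1])
E
```

```text
t: 5.93
ee_pos: [512.6, 129.9, 113.2]
orientation: [-1.763, -1.548, -0.923]
t 6.02 grasp [508.614 114.321 120.559] y [ 0.991 -0.131 -0.008] z [ 0.103  0.815 -0.571] q [-0.339  0.623  2.006  1.077  1.146 -1.007] F [-0.691 -0.036 -0.423] w 88.0 0.0
N=12 v=[0.266 0.052 9.21 ] w=[-0.    -0.    -0.001] |v|=9.2 deg=0.0
```

View pics/v2.png

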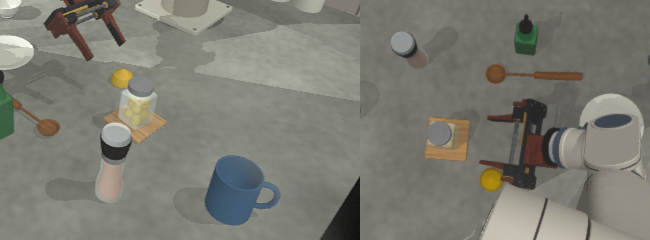

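Gripper is tilted with the jar ahead between its finger tips (crop tips (483,118),(483,162), lid (441,134)); lemon is clear below. Advance and close.

```bash
python3 -m pendant '{"grip":[1,1,1,1,1,1,1,1,1,1,1,1],"linear":[[0.3,0,9.2],[0.3,0,9.2],[0.3,0,9.2],[0.3,0,9.2],[0.3,0,9.2],[0.3,0,9.2],[0.3,0,9.2],[0.3,0,9.2],[0.3,0,9.2],[0.3,0,9.2],[0.3,0,9.2],[0.3,0,9.2]],"angular":[[0,0,0],[0,0,0],[0,0,0],[0,0,0],[0,0,0],[0,0,0],[0,0,0],[0,0,0],[0,0,0],[0,0,0],[0,0,0],[0,0,0]]}'
python3 -m pendant '{"grip":[1],"linear":[[0,0,0]],"angular":[[0,0,0]]}' >/dev/null
python3 -c "
from h import *
st()"
python3 -m pendant '{"grip":[-1,-1,-1,-1,-1,-1,-1,-1],"linear":[[0,0,0],[0,0,0],[0,0,0],[0,0,0],[0,0,0],[0,0,0],[0,0,0],[0,0,0]],"angular":[[0,0,0],[0,0,0],[0,0,0],[0,0,0],[0,0,0],[0,0,0],[0,0,0],[0,0,0]]}'
python3 - <<'E'
from h import *
st()
o=ctrl.get_image("scene"); t=ctrl.get_image("top")
cv2.imwrite("pics/v3.png",cv2.resize(np.hstack([o[200:350,320:520],t[210:360,150:340]])[:,:,::-1],None,fx=2,fy=2))
E
```

```text
t: 7.12
ee_pos: [523.8, 222.3, 52.7]
orientation: [-1.766, -1.546, -0.916]
ft_force: [-0.3, -0.9, -1.5]
width: 88.0
grasp_force: 0.0
t 7.2 grasp [521.184 207.446  63.186] y [ 0.992 -0.129 -0.005] z [ 0.103  0.813 -0.573] q [-0.149  0.735  2.015  1.29   1.021 -1.1  ] F [-0.806 -0.412 -1.106] w 87.7 0.0
t: 7.87
ee_pos: [524.1, 221.3, 53.6]
orientation: [-1.766, -1.546, -0.917]
ft_force: [0.4, -3.2, 3.4]
width: 57.8
grasp_force: 30.0
t 7.87 grasp [522.096 205.872  64.445] y [ 0.991 -0.131 -0.003] z [ 0.105  0.813 -0.573] q [-0.152  0.732  2.015  1.288  1.022 -1.1  ] F [ 0.353 -3.218  3.386] w 57.8 30.0
```

View pics/v3.png

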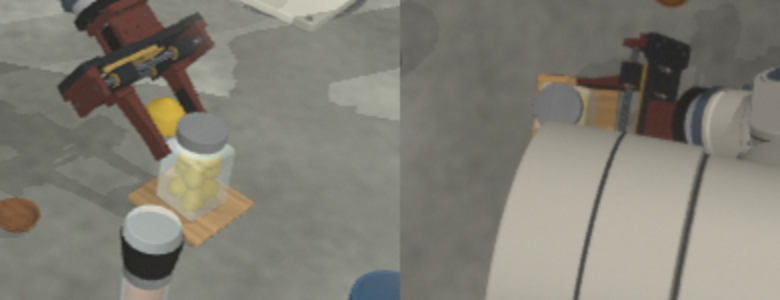

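Jar gripped (57.8 mm, 30 N) at mid height, nothing else moved. Lift and tilt over to the free area.

```bash
python3 -m pendant '{"grip":[-1,-1,-1,-1,-1,-1,-1,-1,-1,-1],"linear":[[4,0,-3],[8,0,-5.6],[8,0,-5.6],[8,0,-5.6],[8,0,-5.6],[8,0,-5.6],[8,0,-5.6],[8,0,-5.6],[8,0,-5.6],[0,0,0]],"angular":[[0,0,0],[0,0,0],[0,0,0],[0,0,0],[0,0,0],[0,0,0],[0,0,0],[0,0,0],[0,0,0],[0,0,0]]}'
python3 -c "
from h import *
st()
go((545,15,130),0,35,24)"
```

```text
t: 8.8
ee_pos: [524.8, 221.4, 138.5]
orientation: [-1.765, -1.548, -0.919]
ft_force: [0.9, 0.2, -4.0]
width: 58.0
grasp_force: 29.9
t 8.8 grasp [522.811 205.912 149.421] y [ 0.991 -0.13  -0.001] z [ 0.106  0.813 -0.573] q [-0.152  0.558  2.02   1.197  1.077 -0.918] F [ 0.872  0.206 -4.02 ] w 58.0 29.9
N=24 v=[-9.995  1.426 -0.94 ] w=[ 0.001 -0.065 -0.006] |v|=10.1 deg=3.8
```

```bash
python3 - <<'E'
from h import *
a=go((540,15,160),-7.5,-55,12); b=go((545,15,130),0,35,18,*a)
E
```

```text
N=12 v=[ -8.21    3.494 -13.28 ] w=[-0. -0. -0.] |v|=16.0 deg=0.0
N=18 v=[-2.034  0.195  1.744] w=[ 0.001 -0.087 -0.008] |v|=2.7 deg=5.0
```

```bash
python3 -m pendant '{"grip":[-1,-1,-1,-1,-1,-1,-1,-1,-1,-1,-1,-1],"linear":[[-8.2,3.5,-13.3],[-8.2,3.5,-13.3],[-8.2,3.5,-13.3],[-8.2,3.5,-13.3],[-8.2,3.5,-13.3],[-8.2,3.5,-13.3],[-8.2,3.5,-13.3],[-8.2,3.5,-13.3],[-8.2,3.5,-13.3],[-8.2,3.5,-13.3],[-8.2,3.5,-13.3],[-8.2,3.5,-13.3]],"angular":[[0,0,0],[0,0,0],[0,0,0],[0,0,0],[0,0,0],[0,0,0],[0,0,0],[0,0,0],[0,0,0],[0,0,0],[0,0,0],[0,0,0]]}' >/dev/null
python3 -m pendant '{"grip":[-1,-1,-1,-1,-1,-1,-1,-1,-1],"linear":[[-2,0.2,1.7],[-2,0.2,1.7],[-2,0.2,1.7],[-2,0.2,1.7],[-2,0.2,1.7],[-2,0.2,1.7],[-2,0.2,1.7],[-2,0.2,1.7],[-2,0.2,1.7]],"angular":[[0,-0.087,-0.008],[0,-0.087,-0.008],[0,-0.087,-0.008],[0,-0.087,-0.008],[0,-0.087,-0.008],[0,-0.087,-0.008],[0,-0.087,-0.008],[0,-0.087,-0.008],[0,-0.087,-0.008]]}' >/dev/null
python3 -m pendant '{"grip":[-1,-1,-1,-1,-1,-1,-1,-1,-1,-1],"linear":[[-2,0.2,1.7],[-2,0.2,1.7],[-2,0.2,1.7],[-2,0.2,1.7],[-2,0.2,1.7],[-2,0.2,1.7],[-2,0.2,1.7],[-2,0.2,1.7],[-2,0.2,1.7],[0,0,0]],"angular":[[0,-0.087,-0.008],[0,-0.087,-0.008],[0,-0.087,-0.008],[0,-0.087,-0.008],[0,-0.087,-0.008],[0,-0.087,-0.008],[0,-0.087,-0.008],[0,-0.087,-0.008],[0,-0.087,-0.008],[0,0,0]]}'
python3 - <<'E'
from h import *
st(); go((545,15,60),0,35,10)
o=ctrl.get_image("scene"); t=ctrl.get_image("top")
cv2.imwrite("pics/v4.png",cv2.resize(np.hstack([o[140:340,200:460],t[150:350,180:440]])[:,:,::-1],None,fx=1.5,fy=1.5))
E
```

```text
t: 11.38
ee_pos: [543.4, 5.7, 111.3]
orientation: [1.873, 1.861, -0.576]
ft_force: [-1.1, 1.1, -4.6]
width: 57.5
grasp_force: 30.0
t 11.38 grasp [543.135  16.629 126.842] y [ 1.    -0.002  0.015] z [ 0.011 -0.575 -0.818] q [ 0.345  0.54   1.817 -0.656  1.105  0.75 ] F [-1.133  1.059 -4.61 ] w 57.5 30.0
N=10 v=[3.708 0.11  5.567] w=[ 0.001  0.    -0.001] |v|=6.7 deg=0.1
```

View pics/v4.png

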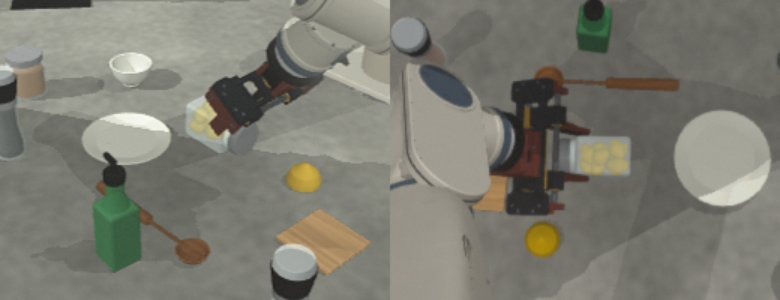

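Jar is held lying in the air, lid toward +y, over free worktop. Lower.

```bash
python3 -m pendant '{"grip":[-1,-1,-1,-1,-1,-1,-1,-1,-1,-1],"linear":[[5.7,0.1,8.2],[5.7,0.1,8.2],[5.7,0.1,8.2],[5.7,0.1,8.2],[5.7,0.1,8.2],[5.7,0.1,8.2],[5.7,0.1,8.2],[5.7,0.1,8.2],[5.7,0.1,8.2],[0,0,0]],"angular":[[0,0,0],[0,0,0],[0,0,0],[0,0,0],[0,0,0],[0,0,0],[0,0,0],[0,0,0],[0,0,0],[0,0,0]]}' 
python3 -m pendant '{"grip":[-1,-1,-1,-1],"linear":[[1.1,0,1.6],[1.1,0,1.6],[0,0,0],[0,0,0]],"angular":[[0,0,0],[0,0,0],[0,0,0],[0,0,0]]}'|head -4
python3 -c "
from h import *
st()"
```

```text
t: 12.32
ee_pos: [546.0, 4.0, 21.2]
orientation: [1.876, 1.861, -0.573]
ft_force: [-1.3, -0.1, -3.8]
width: 57.9
grasp_force: 30.0
t: 12.65
ee_pos: [547.4, 4.3, 19.8]
orientation: [1.876, 1.859, -0.569]
ft_force: [0.4, 0.6, -4.7]
t 12.65 grasp [547.078  15.202  35.378] y [ 1.    -0.003  0.02 ] z [ 0.014 -0.572 -0.82 ] q [ 0.339  0.693  1.827 -0.719  0.972  0.869] F [ 0.396  0.604 -4.672] w 57.7 30.0
```

```bash
for i in 1; do python3 -m pendant '{"grip":[-1,-1,-1,-1,-1],"linear":[[1.1,0,1.6],[1.1,0,1.6],[0,0,0],[0,0,0],[0,0,0]],"angular":[[0.01,0,0],[0.01,0,0],[0,0,0],[0,0,0],[0,0,0]]}'|sed -n 2,4p
python3 -m pendant '{"grip":[-1,-1,-1],"linear":[[0.8,0,1.2],[0,0,0],[0,0,0]],"angular":[[0,0,0],[0,0,0],[0,0,0]]}'|sed -n 2,4p; done
python3 -c "
from h import *
st()"
```

```text
ee_pos: [547.2, 4.2, 15.6]
orientation: [1.889, 1.86, -0.59]
ft_force: [-0.0, 0.4, -3.8]
ee_pos: [547.0, 4.1, 14.1]
orientation: [1.888, 1.861, -0.591]
ft_force: [0.7, -0.4, -4.4]
t 13.32 grasp [547.133  15.004  29.647] y [ 1.    -0.014  0.002] z [-0.006 -0.572 -0.82 ] q [ 0.335  0.708  1.812 -0.702  0.984  0.857] F [ 0.72  -0.443 -4.406] w 57.8 30.0
```

```bash
python3 -m pendant '{"grip":[-1,-1,-1],"linear":[[0.6,0,0.8],[0,0,0],[0,0,0]],"angular":[[0,0,0],[0,0,0],[0,0,0]]}'|sed -n 2,4p
python3 -m pendant '{"grip":[-1,-1,-1],"linear":[[0.6,0,0.8],[0,0,0],[0,0,0]],"angular":[[0,0,0],[0,0,0],[0,0,0]]}'|sed -n 2,4p
python3 -c "
from h import *
st()"
```

```text
ee_pos: [547.1, 4.1, 13.6]
orientation: [1.888, 1.86, -0.591]
ft_force: [-1.6, 0.5, 1.3]
ee_pos: [546.9, 4.0, 13.3]
orientation: [1.888, 1.859, -0.592]
ft_force: [-4.6, 1.4, 9.0]
t 13.82 grasp [547.06   14.929  28.868] y [ 1.    -0.015  0.003] z [-0.006 -0.573 -0.82 ] q [ 0.336  0.71   1.811 -0.704  0.984  0.859] F [-4.578  1.421  8.985] w 57.8 30.0
```

```bash
python3 -m pendant '{"grip":[1,1,1,1,1,1,1,1,1,1,1,1],"linear":[[0,0,0],[0,0,0],[0,0,-2],[0,0,-10],[0,0,-12],[0,0,-12],[0,0,-12],[0,0,-12],[0,0,-12],[0,0,-12],[0,0,-12],[0,0,-10]],"angular":[[0,0,0],[0,0,0],[0,0,0],[0,0,0],[0,0,0],[0,0,0],[0,0,0],[0,0,0],[0,0,0],[0,0,0],[0,0,0],[0,0,0]]}'
python3 - <<'E'
from h import *
st(); a=go((547,12,142),-1,0,8); go((547,-52,119),-1,-35,8,*a)
o=ctrl.get_image("scene"); t=ctrl.get_image("top")
cv2.imwrite("pics/v5s.png",o[:,:,::-1]);cv2.imwrite("pics/v5t.png",t[:,:,::-1])
cv2.imwrite("pics/v5.png",cv2.resize(np.hstack([o[140:340,200:460],t[150:350,180:440]])[:,:,::-1],None,fx=1.5,fy=1.5))
E
```

```text
t: 14.82
ee_pos: [548.0, 65.8, 100.4]
orientation: [1.888, 1.86, -0.589]
ft_force: [0.6, -0.6, 0.4]
width: 87.5
grasp_force: 0.0
t 14.82 grasp [548.138  76.677 115.979] y [ 1.    -0.014  0.003] z [-0.005 -0.571 -0.821] q [ 0.43   0.593  1.744 -0.597  1.166  0.788] F [ 0.554 -0.583  0.438] w 87.5 0.0
N=8 v=[-7.399 -0.017 -0.412] w=[0.001 0.076 0.   ] |v|=7.4 deg=4.4
N=8 v=[-7.156  0.14   0.615] w=[0.    0.076 0.   ] |v|=7.2 deg=4.4
```

View pics/v5.png

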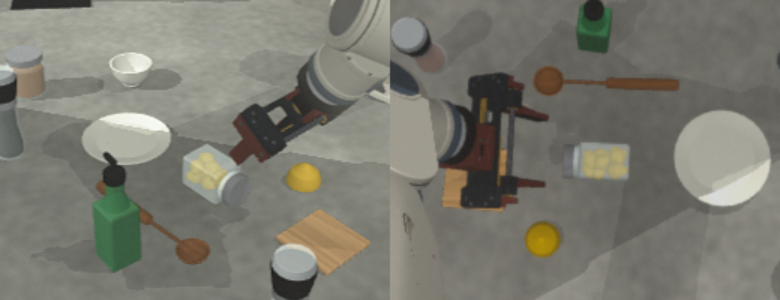

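Jar lies steady, lid (crop 565,160) toward +y, foot edge at (629,160); everything else is untouched. Swing over to the other side.

```bash
python3 -m pendant '{"grip":[1,1,1,1,1,1,1,1],"linear":[[-7.4,0,-0.4],[-7.4,0,-0.4],[-7.4,0,-0.4],[-7.4,0,-0.4],[-7.4,0,-0.4],[-7.4,0,-0.4],[-7.4,0,-0.4],[-7.4,0,-0.4]],"angular":[[0,0.076,0],[0,0.076,0],[0,0.076,0],[0,0.076,0],[0,0.076,0],[0,0.076,0],[0,0.076,0],[0,0.076,0]]}'|head -2
python3 -m pendant '{"grip":[1,1,1,1,1,1,1,1,1],"linear":[[-7.2,0.1,0.6],[-7.2,0.1,0.6],[-7.2,0.1,0.6],[-7.2,0.1,0.6],[-7.2,0.1,0.6],[-7.2,0.1,0.6],[-7.2,0.1,0.6],[-7.2,0.1,0.6],[0,0,0]],"angular":[[0,0.076,0],[0,0.076,0],[0,0.076,0],[0,0.076,0],[0,0.076,0],[0,0.076,0],[0,0.076,0],[0,0.076,0],[0,0,0]]}'|head -2
python3 - <<'E'
from h import *
st(); go((547,10.6,29.5),-1,-35,11)
T=lambda x,y:((x-390)/1.5+180,y/1.5+150)
print(onz("top",*T(563,160),50),onz("top",*T(629,160),29))
E
```

```text
t: 15.58
ee_pos: [547.0, 10.4, 122.0]
t: 16.33
ee_pos: [546.0, -45.1, 99.7]
t 16.33 grasp [545.806 -56.001 115.262] y [ 1.    -0.018 -0.001] z [ 0.01   0.574 -0.819] q [-0.445  0.578  1.779  0.61   1.147 -0.787] F [0.16  0.548 0.465] w 87.5 0.0
N=11 v=[0.487 0.004 9.86 ] w=[-0. -0. -0.] |v|=9.9 deg=0.0
[545.879  62.462  50.   ] [550.732 -41.575  29.   ]
```

```bash
python3 -m pendant '{"grip":[1,1,1,1,1,1,1,1,1,1,1,1],"linear":[[0.5,0,9.9],[0.5,0,9.9],[0.5,0,9.9],[0.5,0,9.9],[0.5,0,9.9],[0.5,0,9.9],[0.5,0,9.9],[0.5,0,9.9],[0.5,0,9.9],[0.5,0,9.9],[0.5,0,9.5],[0,0,0]],"angular":[[0,0,0],[0,0,0],[0,0,0],[0,0,0],[0,0,0],[0,0,0],[0,0,0],[0,0,0],[0,0,0],[0,0,0],[0,0,0],[0,0,0]]}'
python3 -c "
from h import *
st()"
python3 -m pendant '{"grip":[-1,-1,-1,-1,-1,-1,-1],"linear":[[0,0,0],[0,0,0],[0,0,0],[0,0,0],[0,0,0],[0,0,0],[0,0,0]],"angular":[[0,0,0],[0,0,0],[0,0,0],[0,0,0],[0,0,0],[0,0,0],[0,0,0]]}'
python3 - <<'E'
from h import *
st(); a=go((549,11,150),-1,-35,8); b=go((555,-190,150),0,-35,12,*a);go((561.5,-193.5,120),0,55,18,*b)
E
```

```text
t: 17.33
ee_pos: [547.1, 25.2, 14.7]
orientation: [-1.888, -1.863, -0.593]
ft_force: [-0.6, 0.1, -0.9]
width: 88.0
grasp_force: 0.0
t 17.33 grasp [546.905  14.375  30.325] y [ 1.    -0.013  0.   ] z [ 0.008  0.571 -0.821] q [-0.331  0.695  1.844  0.726  0.958 -0.853] F [-0.62   0.111 -0.923] w 88.0 0.0
t: 17.92
ee_pos: [548.2, 23.6, 16.6]
orientation: [-1.89, -1.864, -0.595]
ft_force: [-1.8, -3.0, 4.2]
width: 57.8
grasp_force: 30.0
t 17.92 grasp [548.011  12.805  32.216] y [ 1.    -0.014  0.003] z [ 0.01   0.571 -0.821] q [-0.333  0.692  1.843  0.724  0.96  -0.852] F [-1.8   -2.982  4.223] w 57.8 30.0
N=8 v=[  8.246   0.149 -12.204] w=[0.    0.    0.001] |v|=14.7 deg=0.0
N=12 v=[-13.716   0.642  -9.604] w=[ 0.001 -0.    -0.001] |v|=16.8 deg=0.1
N=18 v=[-1.628  0.361  1.791] w=[ 0.    -0.087  0.   ] |v|=2.4 deg=5.0
```

```bash
python3 -m pendant '{"grip":[-1,-1,-1,-1,-1,-1,-1,-1,-1],"linear":[[4,0,-6],[8.3,0.1,-12.2],[8.3,0.1,-12.2],[8.3,0.1,-12.2],[8.3,0.1,-12.2],[8.3,0.1,-12.2],[8.3,0.1,-12.2],[8.3,0.1,-12.2],[0,0,0]],"angular":[[0,0,0],[0,0,0],[0,0,0],[0,0,0],[0,0,0],[0,0,0],[0,0,0],[0,0,0],[0,0,0]]}' |tail -3
python3 - <<'E'
from h import *
st(); a=go((550,5,150),0,55.2,18); b=go((561.5,-190.3,100),0,55.2,14,*a)
E
```

```text
ft_force: [0.3, -0.2, -4.4]
width: 57.7
grasp_force: 30.0
t 18.67 grasp [550.096  11.469 145.609] y [ 1.    -0.014  0.007] z [ 0.014  0.57  -0.822] q [-0.334  0.505  1.819  0.647  1.121 -0.701] F [ 0.325 -0.208 -4.379] w 57.7 30.0
N=18 v=[-2.087 -0.006 -0.287] w=[ 0.    -0.087 -0.001] |v|=2.1 deg=5.0
N=14 v=[-5.029  0.821 13.493] w=[0. 0. 0.] |v|=14.4 deg=0.0
```

```bash
python3 -m pendant '{"grip":[-1,-1,-1,-1,-1,-1,-1,-1,-1],"linear":[[-2.1,0,-0.3],[-2.1,0,-0.3],[-2.1,0,-0.3],[-2.1,0,-0.3],[-2.1,0,-0.3],[-2.1,0,-0.3],[-2.1,0,-0.3],[-2.1,0,-0.3],[-2.1,0,-0.3]],"angular":[[0,-0.087,-0.001],[0,-0.087,-0.001],[0,-0.087,-0.001],[0,-0.087,-0.001],[0,-0.087,-0.001],[0,-0.087,-0.001],[0,-0.087,-0.001],[0,-0.087,-0.001],[0,-0.087,-0.001]]}' |tail -3
python3 -m pendant '{"grip":[-1,-1,-1,-1,-1,-1,-1,-1,-1,-1],"linear":[[-2.1,0,-0.3],[-2.1,0,-0.3],[-2.1,0,-0.3],[-2.1,0,-0.3],[-2.1,0,-0.3],[-2.1,0,-0.3],[-2.1,0,-0.3],[-2.1,0,-0.3],[-2.1,0,-0.3],[0,0,0]],"angular":[[0,-0.087,-0.001],[0,-0.087,-0.001],[0,-0.087,-0.001],[0,-0.087,-0.001],[0,-0.087,-0.001],[0,-0.087,-0.001],[0,-0.087,-0.001],[0,-0.087,-0.001],[0,-0.087,-0.001],[0,0,0]]}' |tail -3
python3 - <<'E'
from h import *
st(); b=go((561.5,-190.3,100),0,55.2,12)
E
```

```text
ft_force: [-0.2, 0.0, -4.2]
width: 57.6
grasp_force: 30.0
ft_force: [-1.4, -0.3, -5.2]
width: 57.7
grasp_force: 30.0
t 20.25 grasp [547.092   6.606 144.003] y [ 1.     0.003 -0.005] z [-0.    -0.82  -0.572] q [ 0.45   0.68   1.747 -0.853  1.371  0.919] F [-1.432 -0.281 -5.239] w 57.7 30.0
N=12 v=[-6.378  1.182 15.56 ] w=[-0. -0.  0.] |v|=16.9 deg=0.0
```

```bash
python3 -m pendant '{"grip":[-1,-1,-1,-1,-1,-1,-1,-1,-1,-1,-1,-1],"linear":[[-6.4,1.2,15.5],[-6.4,1.2,15.5],[-6.4,1.2,15.5],[-6.4,1.2,15.5],[-6.4,1.2,15.5],[-6.4,1.2,15.5],[-6.4,1.2,15.5],[-6.4,1.2,15.5],[-6.4,1.2,15.5],[-6.4,1.2,15.5],[-6.4,1.2,15.5],[-6.4,1.2,15.5]],"angular":[[0,0,0],[0,0,0],[0,0,0],[0,0,0],[0,0,0],[0,0,0],[0,0,0],[0,0,0],[0,0,0],[0,0,0],[0,0,0],[0,0,0]]}' |tail -3
python3 -m pendant '{"grip":[-1],"linear":[[0,0,0]],"angular":[[0,0,0]]}' >/dev/null
python3 - <<'E'
from h import *
st(); b=go((561.5,-190.3,60),0,55.2,5)
o=ctrl.get_image("scene"); t=ctrl.get_image("top")
cv2.imwrite("pics/v6.png",cv2.resize(np.hstack([o[140:300,200:400],t[180:340,320:520]])[:,:,::-1],None,fx=2,fy=2,interpolation=2))
for n in("top","scene"): print(n,proj(n,(561.5,-193.5,5)))
E
```

```text
ft_force: [0.1, -0.2, -4.7]
width: 57.6
grasp_force: 30.0
t 21.33 grasp [ 561.852 -193.671  102.476] y [ 1.    -0.002 -0.001] z [-0.002 -0.817 -0.577] q [ 0.114  0.707  1.852 -1.116  1.127  0.92 ] F [ 0.186  0.557 -4.271] w 57.7 30.0
N=5 v=[ 7.313 -0.058  4.328] w=[-0.    -0.002 -0.   ] |v|=8.5 deg=0.1
top (np.float64(401.1172510250135), np.float64(254.86093258891188))
scene (np.float64(284.31566804469844), np.float64(232.07083276500413))
```

View pics/v6.png

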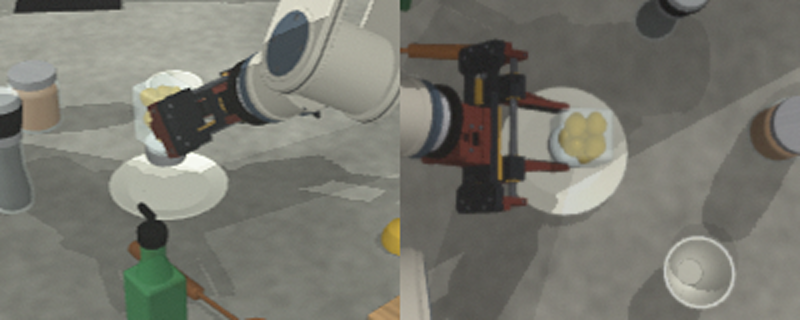

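Jar is upside down above the saucer, lid over its middle. Lower.

```bash
python3 -m pendant '{"grip":[-1,-1,-1,-1,-1,-1,-1,-1],"linear":[[7.3,0,4.3],[7.3,0,4.3],[7.3,0,4.3],[7.3,0,4.3],[7.3,0,4.3],[0,0,0],[0,0,0],[0,0,0]],"angular":[[0,-0.002,0],[0,-0.002,0],[0,-0.002,0],[0,-0.002,0],[0,0,0],[0,0,0],[0,0,0],[0,0,0]]}'|tail -3 
python3 -c "
from h import *
st();go((561.5,-190.3,57),0,55.2,3)"
```

```text
ft_force: [0.7, 0.5, -4.6]
width: 57.8
grasp_force: 30.0
t 22.1 grasp [ 563.129 -187.792   60.468] y [ 1.     0.002 -0.001] z [ 0.001 -0.823 -0.568] q [ 0.128  0.789  1.842 -1.148  1.11   0.998] F [ 0.721  0.473 -4.641] w 57.8 30.0
N=3 v=[ 0.497 -0.552  1.345] w=[0.    0.001 0.001] |v|=1.5 deg=0.1
```

```bash
python3 -m pendant '{"grip":[-1,-1,-1,-1,-1,-1],"linear":[[0.5,-0.5,1.3],[0.5,-0.5,1.3],[0.5,-0.5,1.3],[0,0,0],[0,0,0],[0,0,0]],"angular":[[0,0,0],[0,0,0],[0,0,0],[0,0,0],[0,0,0],[0,0,0]]}'|tail -3 
python3 -c "
from h import *
st()"
python3 -m pendant '{"grip":[-1,-1,-1],"linear":[[1.0,0,0.7],[0,0,0],[0,0,0]],"angular":[[0,0,0],[0,0,0],[0,0,0]]}'|sed -n 2,4p
python3 -c "
from h import *
st()"
```

```text
ft_force: [0.7, -0.5, -4.6]
width: 57.9
grasp_force: 30.0
t 22.6 grasp [ 561.588 -190.31    57.228] y [ 1.     0.002 -0.   ] z [ 0.001 -0.823 -0.568] q [ 0.123  0.794  1.846 -1.154  1.104  1.006] F [ 0.699 -0.504 -4.552] w 57.9 30.0
ee_pos: [561.6, -205.9, 45.1]
orientation: [1.637, 1.64, -0.86]
ft_force: [0.8, -0.3, -3.6]
t 22.85 grasp [ 561.537 -190.224   55.852] y [ 1.     0.002 -0.   ] z [ 0.001 -0.823 -0.568] q [ 0.124  0.796  1.845 -1.155  1.104  1.008] F [ 0.772 -0.319 -3.568] w 57.8 30.0
```

```bash
python3 -m pendant '{"grip":[-1,-1,-1],"linear":[[0.7,0,0.5],[0,0,0],[0,0,0]],"angular":[[0,0,0],[0,0,0],[0,0,0]]}'|sed -n 2,4p
python3 -m pendant '{"grip":[-1,-1,-1],"linear":[[0.7,0,0.5],[0,0,0],[0,0,0]],"angular":[[0,0,0],[0,0,0],[0,0,0]]}'|sed -n 2,4p
python3 -c "
from h import *
st();print(ctrl.get_obs()['moment'])"
```

```text
ee_pos: [561.6, -205.9, 44.2]
orientation: [1.637, 1.64, -0.86]
ft_force: [0.2, -0.3, -3.8]
ee_pos: [561.7, -206.0, 44.1]
orientation: [1.636, 1.639, -0.86]
ft_force: [-1.1, 2.6, 3.7]
t 23.35 grasp [ 561.641 -190.376   54.893] y [ 1.     0.002 -0.   ] z [ 0.001 -0.824 -0.567] q [ 0.124  0.799  1.845 -1.157  1.104  1.011] F [-1.141  2.602  3.654] w 57.7 30.0
[ 0.172  0.336 -0.284]
```

```bash
python3 -m pendant '{"grip":[-0.3,0,0.3,0.6,1,1,1,1,1,1,1,1],"linear":[[0,0,0],[0,0,0],[0,0,0],[0,0,0],[0,0,0],[0,0,0],[0,0,-4],[0,0,-8],[0,0,-12],[0,0,-12],[0,0,-12],[0,0,-12]],"angular":[[0,0,0],[0,0,0],[0,0,0],[0,0,0],[0,0,0],[0,0,0],[0,0,0],[0,0,0],[0,0,0],[0,0,0],[0,0,0],[0,0,0]]}'|tail -3 
python3 -m pendant '{"grip":[1,1,1,1,1,1,1,1],"linear":[[0,0,-12],[0,0,-12],[0,0,-12],[0,0,-8],[0,0,0],[0,0,0],[0,0,0],[0,0,0]],"angular":[[0,0,0],[0,0,0],[0,0,0],[0,0,0],[0,0,0],[0,0,0],[0,0,0],[0,0,0]]}'|tail -3 
python3 - <<'E'
from h import *
st()
o=ctrl.get_image("scene"); t=ctrl.get_image("top")
cv2.imwrite("pics/v7.png",cv2.resize(np.hstack([o[140:280,200:380],t[180:320,320:500]])[:,:,::-1],None,fx=2.2,fy=2.2,interpolation=2))
E
```

```text
ft_force: [-1.1, 1.0, -0.1]
width: 87.6
grasp_force: 0.0
ft_force: [0.5, 0.2, 0.5]
width: 88.3
grasp_force: 0.0
t 25.02 grasp [ 561.036 -105.202  112.917] y [ 1.     0.001 -0.001] z [ 0.    -0.823 -0.568] q [ 0.269  0.708  1.813 -1.002  1.229  0.932] F [0.517 0.175 0.518] w 88.3 0.0
```

View pics/v7.png

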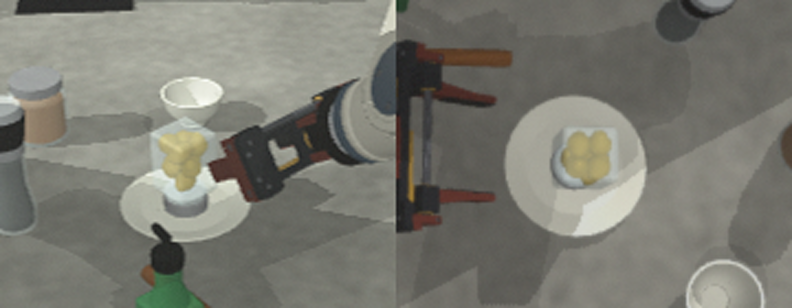

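Jar stands inverted on its lid, free, in the saucer's middle (scene lid (185,203), saucer (185,203)). Wait.

```bash
for i in 1 2; do python3 -m pendant '{"grip":[1,1,1,1,1,1,1,1,1,1,1,1],"linear":[[0,0,0],[0,0,0],[0,0,0],[0,0,0],[0,0,0],[0,0,0],[0,0,0],[0,0,0],[0,0,0],[0,0,0],[0,0,0],[0,0,0]],"angular":[[0,0,0],[0,0,0],[0,0,0],[0,0,0],[0,0,0],[0,0,0],[0,0,0],[0,0,0],[0,0,0],[0,0,0],[0,0,0],[0,0,0]]}'|head -1; done
python3 - <<'E'
from h import *
st(); print(onz("top",(590-396)/2.2+320,157/2.2+180,109))
go((561.5,-193.5,55),0,55,11)
E
```

```text
t: 26.12
t: 27.12
t 27.12 grasp [ 561.432 -104.691  113.284] y [ 1.     0.002 -0.   ] z [ 0.001 -0.823 -0.568] q [ 0.269  0.708  1.813 -1.001  1.229  0.932] F [0.048 0.258 0.34 ] w 87.9 0.0
[ 557.063 -192.194  109.   ]
N=11 v=[-0.244 -0.002  9.654] w=[0.    0.001 0.   ] |v|=9.7 deg=0.0
```

```bash
python3 -m pendant '{"grip":[1,1,1,1,1,1],"linear":[[0,0,0],[0,0,0],[0,0,0],[0,0,0],[0,0,0],[0,0,0]],"angular":[[0,0,0],[0,0,0],[0,0,0],[0,0,0],[0,0,0],[0,0,0]]}' >/dev/null
python3 -m pendant '{"grip":[1,1,1,1,1,1,1,1,1,1,1,1],"linear":[[-0.2,0,9.6],[-0.2,0,9.6],[-0.2,0,9.6],[-0.2,0,9.6],[-0.2,0,9.6],[-0.2,0,9.6],[-0.2,0,9.6],[-0.2,0,9.6],[-0.2,0,9.6],[-0.2,0,9.6],[-0.2,0,9.6],[0,0,0]],"angular":[[0,0,0],[0,0,0],[0,0,0],[0,0,0],[0,0,0],[0,0,0],[0,0,0],[0,0,0],[0,0,0],[0,0,0],[0,0,0],[0,0,0]]}'|tail -3
python3 -c "
from h import *
st()"
python3 -m pendant '{"grip":[-1,-1,-1,-1,-1,-1,-1],"linear":[[0,0,0],[0,0,0],[0,0,0],[0,0,0],[0,0,0],[0,0,0],[0,0,0]],"angular":[[0,0,0],[0,0,0],[0,0,0],[0,0,0],[0,0,0],[0,0,0],[0,0,0]]}' |tail -3
python3 - <<'E'
from h import *
st(); a=go((560,-190,150),0,55.5,8);b=go((548,5,150),0,55.5,12,*a);go((548,5,130),0,-34.5,18,*b)
E
```

```text
ft_force: [-0.6, -0.8, 0.8]
width: 87.7
grasp_force: 0.0
t 28.62 grasp [ 560.671 -194.311   54.05 ] y [ 1.     0.    -0.002] z [-0.001 -0.823 -0.568] q [ 0.117  0.799  1.847 -1.161  1.1    1.01 ] F [-0.612 -0.834  0.763] w 87.7 0.0
ft_force: [-0.5, 2.5, 2.9]
width: 57.8
grasp_force: 30.0
t 29.2 grasp [ 561.806 -192.523   55.374] y [1.    0.002 0.   ] z [ 0.002 -0.823 -0.568] q [ 0.12   0.797  1.846 -1.16   1.101  1.009] F [-0.477  2.519  2.916] w 57.8 30.0
N=8 v=[-9.566 -0.228 -6.97 ] w=[ 0. -0.  0.] |v|=11.8 deg=0.0
N=12 v=[  9.204  -1.    -13.392] w=[0. 0. 0.] |v|=16.3 deg=0.0
N=18 v=[1.933 0.    1.13 ] w=[0.    0.087 0.   ] |v|=2.2 deg=5.0
```

```bash
python3 -m pendant '{"grip":[-1,-1,-1,-1,-1,-1,-1,-1,-1],"linear":[[-4.8,0,-3.4],[-9.6,-0.2,-7],[-9.6,-0.2,-7],[-9.6,-0.2,-7],[-9.6,-0.2,-7],[-9.6,-0.2,-7],[-9.6,-0.2,-7],[-9.6,-0.2,-7],[-9.6,-0.2,-7]],"angular":[[0,0,0],[0,0,0],[0,0,0],[0,0,0],[0,0,0],[0,0,0],[0,0,0],[0,0,0],[0,0,0]]}'|tail -3 
python3 -m pendant '{"grip":[-1,-1,-1,-1,-1,-1,-1,-1,-1,-1,-1,-1],"linear":[[9.2,-1,-13.4],[9.2,-1,-13.4],[9.2,-1,-13.4],[9.2,-1,-13.4],[9.2,-1,-13.4],[9.2,-1,-13.4],[9.2,-1,-13.4],[9.2,-1,-13.4],[9.2,-1,-13.4],[9.2,-1,-13.4],[9.2,-1,-13.4],[9.2,-1,-13.4]],"angular":[[0,0,0],[0,0,0],[0,0,0],[0,0,0],[0,0,0],[0,0,0],[0,0,0],[0,0,0],[0,0,0],[0,0,0],[0,0,0],[0,0,0]]}'|tail -3 
python3 -m pendant '{"grip":[-1],"linear":[[0,0,0]],"angular":[[0,0,0]]}' >/dev/null
python3 - <<'E'
from h import *
st(); go((548,8,130),0,-34.6,18)
E
```

```text
ft_force: [0.6, 0.3, -3.8]
width: 57.7
grasp_force: 30.0
ft_force: [0.4, -0.4, -4.5]
width: 57.8
grasp_force: 30.0
t 31.03 grasp [548.313   7.512 156.838] y [1.    0.004 0.001] z [ 0.004 -0.822 -0.569] q [ 0.452  0.662  1.744 -0.854  1.386  0.909] F [ 1.178 -0.462 -4.661] w 58.1 30.0
N=18 v=[ 2.051 -0.021  1.535] w=[0.    0.087 0.   ] |v|=2.6 deg=5.0
```

```bash
python3 -m pendant '{"grip":[-1,-1,-1,-1,-1,-1,-1,-1,-1],"linear":[[2,0,1.5],[2,0,1.5],[2,0,1.5],[2,0,1.5],[2,0,1.5],[2,0,1.5],[2,0,1.5],[2,0,1.5],[2,0,1.5]],"angular":[[0,0.087,0],[0,0.087,0],[0,0.087,0],[0,0.087,0],[0,0.087,0],[0,0.087,0],[0,0.087,0],[0,0.087,0],[0,0.087,0]]}'|tail -3 
python3 -m pendant '{"grip":[-1,-1,-1,-1,-1,-1,-1,-1,-1,-1,-1],"linear":[[2,0,1.5],[2,0,1.5],[2,0,1.5],[2,0,1.5],[2,0,1.5],[2,0,1.5],[2,0,1.5],[2,0,1.5],[2,0,1.5],[0,0,0],[0,0,0]],"angular":[[0,0.087,0],[0,0.087,0],[0,0.087,0],[0,0.087,0],[0,0.087,0],[0,0.087,0],[0,0.087,0],[0,0.087,0],[0,0.087,0],[0,0,0],[0,0,0]]}'|tail -3 
python3 - <<'E'
from h import *
st(); go((548,8,35),0,-34.6,10)
E
```

```text
ft_force: [-1.3, -0.0, -4.4]
width: 58.0
grasp_force: 30.0
ft_force: [-0.5, 1.0, -4.1]
width: 57.8
grasp_force: 30.0
t 32.7 grasp [546.758   3.18  129.532] y [ 1.     0.001 -0.003] z [-0.003  0.562 -0.827] q [-0.343  0.532  1.815  0.631  1.112 -0.72 ] F [-0.463  0.953 -4.112] w 57.8 30.0
N=10 v=[-4.929  0.144  8.073] w=[-0.     0.001 -0.   ] |v|=9.5 deg=0.0
```

```bash
python3 -m pendant '{"grip":[-1,-1,-1,-1,-1,-1,-1,-1,-1,-1,-1,-1],"linear":[[-4.9,0.1,8.1],[-4.9,0.1,8.1],[-4.9,0.1,8.1],[-4.9,0.1,8.1],[-4.9,0.1,8.1],[-4.9,0.1,8.1],[-4.9,0.1,8.1],[-4.9,0.1,8.1],[-4.9,0.1,8.1],[-4.9,0.1,8.1],[0,0,0],[0,0,0]],"angular":[[0,0.001,0],[0,0.001,0],[0,0.001,0],[0,0.001,0],[0,0.001,0],[0,0.001,0],[0,0.001,0],[0,0.001,0],[0,0,0],[0,0,0],[0,0,0],[0,0,0]]}'|tail -3
python3 -m pendant '{"grip":[-1,-1,-1,-1,-1],"linear":[[-1.1,0,1.6],[-0.6,0,0.8],[0,0,0],[0,0,0],[0,0,0]],"angular":[[0,0,0],[0,0,0],[0,0,0],[0,0,0],[0,0,0]]}'|sed -n 2,4p
python3 -c "
from h import *
st()"
python3 -m pendant '{"grip":[-1,-1,-1],"linear":[[-0.6,0,0.8],[0,0,0],[0,0,0]],"angular":[[0,0,0],[0,0,0],[0,0,0]]}'|sed -n 2,4p
python3 -c "
from h import *
st()"
```

```text
ft_force: [-0.5, -0.0, -4.6]
width: 57.9
grasp_force: 30.0
ee_pos: [548.8, 20.7, 17.6]
orientation: [-1.873, -1.876, -0.587]
ft_force: [-0.1, -1.2, -4.5]
t 34.12 grasp [548.835   9.895  33.168] y [1.    0.002 0.   ] z [-0.001  0.571 -0.821] q [-0.335  0.694  1.831  0.709  0.975 -0.852] F [-0.078 -1.177 -4.488] w 57.7 30.0
ee_pos: [548.6, 20.8, 16.3]
orientation: [-1.873, -1.876, -0.587]
ft_force: [0.0, 0.3, -4.4]
t 34.37 grasp [548.581   9.941  31.879] y [ 1.     0.002 -0.   ] z [-0.001  0.571 -0.821] q [-0.335  0.697  1.831  0.709  0.973 -0.853] F [ 0.015  0.333 -4.44 ] w 57.9 30.0
```

```bash
python3 -m pendant '{"grip":[-1,-1,-1],"linear":[[-0.6,0,0.8],[0,0,0],[0,0,0]],"angular":[[0,0,0],[0,0,0],[0,0,0]]}'|sed -n 2,4p
python3 -m pendant '{"grip":[-1,-1,-1],"linear":[[-0.6,0,0.8],[0,0,0],[0,0,0]],"angular":[[0,0,0],[0,0,0],[0,0,0]]}'|sed -n 2,4p
python3 -c "
from h import *
st()"
```

```text
ee_pos: [548.5, 20.8, 15.2]
orientation: [-1.873, -1.876, -0.586]
ft_force: [0.8, -0.5, -3.8]
ee_pos: [548.7, 20.9, 14.6]
orientation: [-1.872, -1.876, -0.587]
ft_force: [-0.5, -0.1, 0.9]
t 34.87 grasp [548.672  10.002  30.202] y [ 1.     0.002 -0.   ] z [-0.001  0.571 -0.821] q [-0.335  0.7    1.831  0.711  0.971 -0.856] F [-0.492 -0.097  0.867] w 58.0 30.0
```

```bash
python3 -m pendant '{"grip":[0,0.5,1,1,1,1,1,1,1,1,1,1],"linear":[[0,0,0],[0,0,0],[0,0,0],[0,0,-4],[0,0,-10],[0,0,-12],[0,0,-12],[0,0,-12],[0,0,-12],[0,0,-12],[0,0,-12],[0,0,-10]],"angular":[[0,0,0],[0,0,0],[0,0,0],[0,0,0],[0,0,0],[0,0,0],[0,0,0],[0,0,0],[0,0,0],[0,0,0],[0,0,0],[0,0,0]]}'|tail -3
python3 - <<'E'
from h import *
st(); a=go((548.5,8,142),0,0,8); go((548.5,71.5,119),0,35,8,*a)
E
```

```text
ft_force: [1.1, 0.7, -0.5]
width: 87.8
grasp_force: 0.0
t 35.87 grasp [548.987 -45.933 110.051] y [1.    0.001 0.001] z [-0.     0.57  -0.821] q [-0.423  0.587  1.777  0.61   1.137 -0.789] F [ 1.075  0.71  -0.517] w 87.8 0.0
N=8 v=[ 6.367 -0.055 -1.584] w=[ 0.    -0.076  0.   ] |v|=6.6 deg=4.3
N=8 v=[7.096 0.    0.632] w=[ 0.    -0.076  0.   ] |v|=7.1 deg=4.4
```

```bash
python3 -m pendant '{"grip":[1,1,1,1,1,1,1,1],"linear":[[6.4,-0.1,-1.6],[6.4,-0.1,-1.6],[6.4,-0.1,-1.6],[6.4,-0.1,-1.6],[6.4,-0.1,-1.6],[6.4,-0.1,-1.6],[6.4,-0.1,-1.6],[6.4,-0.1,-1.6]],"angular":[[0,-0.076,0],[0,-0.076,0],[0,-0.076,0],[0,-0.076,0],[0,-0.076,0],[0,-0.076,0],[0,-0.076,0],[0,-0.076,0]]}'|head -2
python3 -m pendant '{"grip":[1,1,1,1,1,1,1,1,1,1],"linear":[[7.1,0,0.6],[7.1,0,0.6],[7.1,0,0.6],[7.1,0,0.6],[7.1,0,0.6],[7.1,0,0.6],[7.1,0,0.6],[7.1,0,0.6],[0,0,0],[0,0,0]],"angular":[[0,-0.076,0],[0,-0.076,0],[0,-0.076,0],[0,-0.076,0],[0,-0.076,0],[0,-0.076,0],[0,-0.076,0],[0,-0.076,0],[0,0,0],[0,0,0]]}'|head -2
python3 - <<'E'
from h import *
st(); go((548.7,8,29),0,35,11)
o=ctrl.get_image("scene"); t=ctrl.get_image("top")
cv2.imwrite("pics/v8.png",cv2.resize(np.hstack([o[140:340,200:460],t[150:350,180:440]])[:,:,::-1],None,fx=1.5,fy=1.5))
E
```

```text
t: 36.53
ee_pos: [548.4, 9.1, 123.2]
t: 37.37
ee_pos: [547.4, 62.7, 101.9]
t 37.37 grasp [547.433  73.539 117.498] y [ 1.     0.004 -0.002] z [ 0.    -0.572 -0.82 ] q [ 0.428  0.587  1.752 -0.604  1.16   0.772] F [ 0.902 -0.158 -0.08 ] w 87.9 0.0
N=11 v=[-0.283  0.112 10.007] w=[ 0. -0.  0.] |v|=10.0 deg=0.0
```

View pics/v8.png

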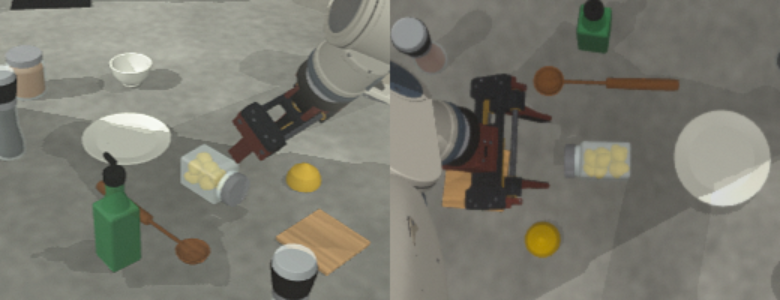

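Jar lies between the places, lid (571,160) toward +y, with the fingers lined up either side of it. Grasp.

```bash
python3 -m pendant '{"grip":[1,1,1,1,1,1,1,1,1,1,1,1],"linear":[[-0.3,0.1,10],[-0.3,0.1,10],[-0.3,0.1,10],[-0.3,0.1,10],[-0.3,0.1,10],[-0.3,0.1,10],[-0.3,0.1,10],[-0.3,0.1,10],[-0.3,0.1,10],[-0.3,0.1,10],[-0.3,0.1,10],[0,0,0]],"angular":[[0,0,0],[0,0,0],[0,0,0],[0,0,0],[0,0,0],[0,0,0],[0,0,0],[0,0,0],[0,0,0],[0,0,0],[0,0,0],[0,0,0]]}'|tail -3
python3 -c "
from h import *
st()"
python3 -m pendant '{"grip":[-1,-1,-1,-1,-1,-1,-1],"linear":[[0,0,0],[0,0,0],[0,0,0],[0,0,0],[0,0,0],[0,0,0],[0,0,0]],"angular":[[0,0,0],[0,0,0],[0,0,0],[0,0,0],[0,0,0],[0,0,0],[0,0,0]]}' |tail -3
python3 - <<'E'
from h import *
st(); a=go((548,8,160),0,35,9);go((540,15,160),-4,-55,18,*a)
E
```

```text
ft_force: [0.3, 0.4, 0.1]
width: 87.9
grasp_force: 0.0
t 38.47 grasp [547.77    5.895  28.128] y [ 1.     0.001 -0.003] z [-0.002 -0.572 -0.82 ] q [ 0.321  0.708  1.82  -0.718  0.97   0.843] F [0.26  0.431 0.075] w 87.9 0.0
ft_force: [-0.6, 1.5, 3.6]
width: 57.9
grasp_force: 30.0
t 39.05 grasp [549.118   7.533  30.154] y [1.    0.002 0.   ] z [ 0.001 -0.572 -0.821] q [ 0.323  0.705  1.819 -0.717  0.971  0.842] F [-0.613  1.452  3.64 ] w 57.9 30.0
N=9 v=[ -8.222  -0.125 -11.859] w=[ 0. -0.  0.] |v|=14.4 deg=0.0
N=18 v=[ 2.068 -0.439 -0.023] w=[-0.001  0.087  0.004] |v|=2.1 deg=5.0
```

```bash
python3 -m pendant '{"grip":[-1,-1,-1,-1,-1,-1,-1,-1,-1,-1],"linear":[[-4.1,0,-6],[-8.2,-0.1,-11.9],[-8.2,-0.1,-11.9],[-8.2,-0.1,-11.9],[-8.2,-0.1,-11.9],[-8.2,-0.1,-11.9],[-8.2,-0.1,-11.9],[-8.2,-0.1,-11.9],[-8.2,-0.1,-11.9],[-4.1,0,-6]],"angular":[[0,0,0],[0,0,0],[0,0,0],[0,0,0],[0,0,0],[0,0,0],[0,0,0],[0,0,0],[0,0,0],[0,0,0]]}'|tail -3 
python3 -m pendant '{"grip":[-1,-1,-1,-1,-1,-1,-1,-1,-1],"linear":[[2,-0.4,0],[2,-0.4,0],[2,-0.4,0],[2,-0.4,0],[2,-0.4,0],[2,-0.4,0],[2,-0.4,0],[2,-0.4,0],[2,-0.4,0]],"angular":[[0,0.087,0.004],[0,0.087,0.004],[0,0.087,0.004],[0,0.087,0.004],[0,0.087,0.004],[0,0.087,0.004],[0,0.087,0.004],[0,0.087,0.004],[0,0.087,0.004]]}'|tail -3 
python3 -m pendant '{"grip":[-1,-1,-1,-1,-1,-1,-1,-1,-1,-1,-1],"linear":[[2,-0.4,0],[2,-0.4,0],[2,-0.4,0],[2,-0.4,0],[2,-0.4,0],[2,-0.4,0],[2,-0.4,0],[2,-0.4,0],[2,-0.4,0],[0,0,0],[0,0,0]],"angular":[[0,0.087,0.004],[0,0.087,0.004],[0,0.087,0.004],[0,0.087,0.004],[0,0.087,0.004],[0,0.087,0.004],[0,0.087,0.004],[0,0.087,0.004],[0,0.087,0.004],[0,0,0],[0,0,0]]}'|tail -3 
python3 - <<'E'
from h import *
st(); go((519.2,203.5,110),-4,-55.1,12)
E
```

```text
ft_force: [0.2, 0.6, -3.8]
width: 57.6
grasp_force: 30.0
ft_force: [-0.8, 0.3, -4.0]
width: 57.8
grasp_force: 30.0
ft_force: [-0.2, 0.3, -4.1]
width: 57.8
grasp_force: 30.0
t 41.55 grasp [540.592  13.133 158.231] y [ 0.998 -0.063 -0.014] z [ 0.043  0.815 -0.577] q [-0.474  0.627  1.81   0.871  1.345 -0.902] F [-0.207  0.315 -4.122] w 57.8 30.0
N=12 v=[ 5.738 -2.772 15.178] w=[-0.001  0.001 -0.001] |v|=16.5 deg=0.1
```

```bash
python3 -m pendant '{"grip":[-1,-1,-1,-1,-1,-1,-1,-1,-1,-1,-1,-1],"linear":[[5.7,-2.8,15.2],[5.7,-2.8,15.2],[5.7,-2.8,15.2],[5.7,-2.8,15.2],[5.7,-2.8,15.2],[5.7,-2.8,15.2],[5.7,-2.8,15.2],[5.7,-2.8,15.2],[5.7,-2.8,15.2],[5.7,-2.8,15.2],[5.7,-2.8,15.2],[5.7,-2.8,15.2]],"angular":[[-0.001,0.001,-0.001],[-0.001,0.001,-0.001],[-0.001,0.001,-0.001],[-0.001,0.001,-0.001],[-0.001,0.001,-0.001],[-0.001,0,-0.001],[-0.001,0,-0.001],[-0.001,0,-0.001],[-0.001,0,-0.001],[-0.001,0,-0.001],[-0.001,0,-0.001],[-0.001,0,-0.001]]}'|tail -3 
python3 -m pendant '{"grip":[-1,-1],"linear":[[0,0,0],[0,0,0]],"angular":[[0,0,0],[0,0,0]]}' >/dev/null
python3 - <<'E'
from h import *
st(); go((519.2,203.5,64),-4,-55.1,6)
E
```

```text
ft_force: [0.4, 0.2, -3.6]
width: 57.8
grasp_force: 30.0
t 42.72 grasp [517.671 206.312 111.097] y [ 0.998 -0.062  0.004] z [ 0.053  0.819 -0.572] q [-0.151  0.645  1.994  1.179  1.085 -1.003] F [ 0.29   0.364 -3.384] w 57.5 30.0
N=6 v=[-6.698  0.277  4.12 ] w=[-0.001 -0.     0.001] |v|=7.9 deg=0.1
```

```bash
python3 -m pendant '{"grip":[-1,-1,-1,-1,-1,-1,-1,-1,-1],"linear":[[-6.7,0.3,4.1],[-6.7,0.3,4.1],[-6.7,0.3,4.1],[-6.7,0.3,4.1],[-6.7,0.3,4.1],[-6.7,0.3,4.1],[0,0,0],[0,0,0],[0,0,0]],"angular":[[0,0,0],[0,0,0],[0,0,0],[0,0,0],[0,0,0],[0,0,0],[0,0,0],[0,0,0],[0,0,0]]}'|tail -3 
python3 - <<'E'
from h import *
st(); go((519.2,203.5,61),-4,-55.1,2)
E
```

```text
ft_force: [0.7, -0.3, -3.4]
width: 58.1
grasp_force: 30.0
t 43.47 grasp [521.038 201.406  64.144] y [ 0.998 -0.065  0.005] z [ 0.056  0.819 -0.571] q [-0.16   0.742  1.981  1.218  1.057 -1.093] F [ 0.686 -0.343 -3.399] w 58.1 30.0
N=2 v=[-0.736 -0.985  1.703] w=[-0.    -0.001  0.003] |v|=2.1 deg=0.2
```

```bash
python3 -m pendant '{"grip":[-1,-1,-1,-1,-1],"linear":[[-0.7,-1,1.7],[-0.7,-1,1.7],[0,0,0],[0,0,0],[0,0,0]],"angular":[[0,0,0],[0,0,0],[0,0,0],[0,0,0],[0,0,0]]}'|tail -3 
python3 -c "
from h import *
st()"
python3 -m pendant '{"grip":[-1,-1,-1],"linear":[[-1,0,0.7],[0,0,0],[0,0,0]],"angular":[[0,0,0],[0,0,0],[0,0,0]]}'|sed -n 2,4p
python3 -c "
from h import *
st()"
```

```text
ft_force: [-0.6, 1.1, -4.0]
width: 57.9
grasp_force: 30.0
t 43.88 grasp [519.175 203.642  61.233] y [ 0.998 -0.065  0.005] z [ 0.056  0.819 -0.571] q [-0.156  0.747  1.985  1.226  1.053 -1.102] F [-0.561  1.083 -4.01 ] w 57.9 30.0
ee_pos: [520.3, 219.1, 49.0]
orientation: [-1.702, -1.599, -0.894]
ft_force: [-0.1, -0.7, -4.0]
t 44.13 grasp [519.225 203.561  59.853] y [ 0.998 -0.065  0.005] z [ 0.057  0.819 -0.571] q [-0.157  0.75   1.984  1.227  1.052 -1.105] F [-0.092 -0.72  -4.001] w 57.3 30.0
```

```bash
python3 -m pendant '{"grip":[-1,-1,-1],"linear":[[-0.7,0,0.5],[0,0,0],[0,0,0]],"angular":[[0,0,0],[0,0,0],[0,0,0]]}'|sed -n 2,4p
python3 -m pendant '{"grip":[-1,-1,-1],"linear":[[-0.7,0,0.5],[0,0,0],[0,0,0]],"angular":[[0,0,0],[0,0,0],[0,0,0]]}'|sed -n 2,4p
python3 -c "
from h import *
st()"
```

```text
ee_pos: [520.4, 219.3, 48.8]
orientation: [-1.701, -1.598, -0.895]
ft_force: [0.0, -2.0, 3.3]
ee_pos: [520.4, 219.4, 48.8]
orientation: [-1.7, -1.598, -0.897]
ft_force: [-1.5, -5.2, 10.2]
t 44.63 grasp [519.346 203.821  59.615] y [ 0.998 -0.065  0.006] z [ 0.057  0.82  -0.569] q [-0.157  0.752  1.984  1.229  1.054 -1.108] F [-1.481 -5.232 10.218] w 57.6 30.0
```

Contact made; release gently and back off.

```bash
python3 -m pendant '{"grip":[-0.3,0,0.3,0.6,1,1,1,1,1,1,1,1],"linear":[[0.4,0,-0.3],[0,0,0],[0,0,0],[0,0,0],[0,0,0],[0,0,0],[0,0,-4],[0,0,-8],[0,0,-12],[0,0,-12],[0,0,-12],[0,0,-12]],"angular":[[0,0,0],[0,0,0],[0,0,0],[0,0,0],[0,0,0],[0,0,0],[0,0,0],[0,0,0],[0,0,0],[0,0,0],[0,0,0],[0,0,0]]}'|tail -3 
python3 -m pendant '{"grip":[1,1,1,1,1,1,1,1],"linear":[[0,0,-12],[0,0,-12],[0,0,-12],[0,0,-12],[0,0,-12],[0,0,0],[0,0,0],[0,0,0]],"angular":[[0,0,0],[0,0,0],[0,0,0],[0,0,0],[0,0,0],[0,0,0],[0,0,0],[0,0,0]]}'|tail -3 
python3 - <<'E'
from h import *
st()
o=ctrl.get_image("scene"); t=ctrl.get_image("top")
a=cv2.resize(o,None,fx=.75,fy=.75,interpolation=3)[:,:,::-1]
b=cv2.resize(t[235:303,195:295],None,fx=3,fy=3,interpolation=2)[:,:,::-1]
c=cv2.resize(o[250:325,375:475],None,fx=3,fy=3,interpolation=2)[:,:,::-1]
P=np.zeros((429,780,3),np.uint8);P[:360,:480]=a;P[:204,480:]=b;P[204:429,480:]=c;cv2.imwrite("pics/v9.png",P)
E
```

```text
ft_force: [-0.5, -0.7, -0.0]
width: 88.1
grasp_force: 0.0
ft_force: [0.4, -0.0, -0.4]
width: 87.7
grasp_force: 0.0
t 46.3 grasp [512.239 105.457 127.095] y [ 0.998 -0.065  0.005] z [ 0.056  0.819 -0.571] q [-0.346  0.626  1.959  1.013  1.195 -0.999] F [ 0.401 -0.023 -0.409] w 87.7 0.0
```

View pics/v9.png

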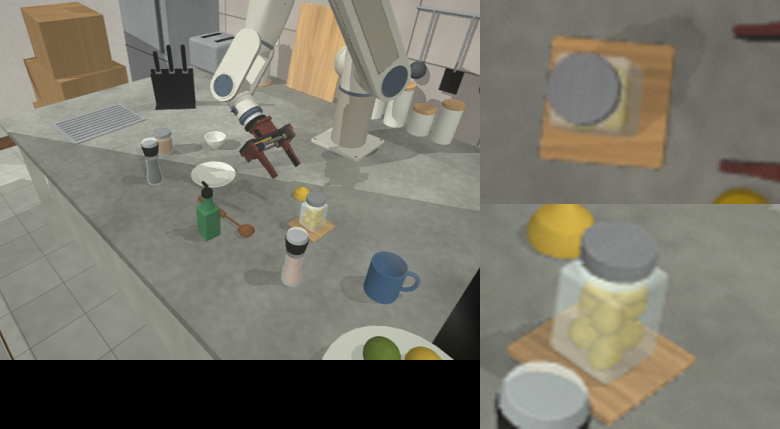

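The jar stands upright on its coaster (lid at crop (585,89), as near its middle as before), the gripper is clear, and the other things are unmoved.

```bash
python3 -c "
from workcell import ctrl
print(ctrl.close_job())"
```

```text
the job is handed in; nothing more can be done
None
```

The jar stood upside down and let go on the saucer for over 2 s, is now back upright in the middle of its coaster with nothing else seen to move, and I handed the job in at about 46 s.

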